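# Screw the outlet elbow round to the filter cartridge and couple it up

## Robot

A 6-joint arm with a two-finger parallel gripper is mounted at the origin on a cart in front of the work surface, level with it; the furniture and walls round the work are solid. World frame = base frame: x ahead of the robot, y to its left, z up, the work surface at z = 0. Lengths are in mm, angles in degrees, forces in N, time in s.
With the tool pointing down it reaches from about 300 to 850 mm from the base axis. Payload 4.2 kg.
Tool frame: the origin (TCP) lies at the very end of the fingers, on their centre line; the grasp point (between the pads) lies 19 mm behind it; z points along the fingers, x is the direction in which the jaws open and shut, and the axes are right-handed (so a half turn about z gives the same grasp; the last joint's range is limited). The gripper opens to 91 mm and grips with 3 to 60 N. Pads are 32 mm wide; open, the fingers measure 118 mm over their backs; the gripper's body (76 mm by 178 mm) begins 60 mm behind the grasp point.
Start: joints at [65.145, 18.312, 89.639, -0, 72.044, -1.146], TCP at [231.207, 526.485, 213.976] pointing down, gripper open.
Joint ranges: [-177.97, 177.97], [-48.28, 115.42], [12.27, 149.76], [-77.06, 257.06], [2.81, 150.46], [-146.56, 146.56]. Speed limits (degrees/s): [147.25, 147.25, 180, 180, 180, 180].

## Interface

Orientations are given as [roll, pitch, yaw] about the fixed x, y, z axes, in that order (R = Rz(yaw) Ry(pitch) Rx(roll)).
In Python, from workcell import env gives the robot as it stands.
- The arm moves only by the tool servo_tool, never from a script. Its argument "plan" is a list of rows, each a list of 3 entries, a list of its own where there are three numbers: the turn, a rotation vector about the tool's x, y, z in degrees, then the shift along the tool's x, y, z in mm, then the finger opening in mm, from 0 to 91.2. In form: [[[ax, ay, az], [dx, dy, dz], claw], ...]. A call has exactly 10 rows; each row shifts and turns the pose as measured when the row begins, along the tool's axes as they then stand; what a row does not reach is not made up. A row lasts 1/8 s, in which the tool goes at most 62.5 mm and 10.7 degrees, less where a joint would pass 70% of its speed; a pose out of reach is approached as far as the arm can. A call with a gripper value outside its range is refused whole. The fingers move at their own pace and stop on an object; "squeeze" is the grip in N (left out, the last holds). Time passes only in rows, so rows that do not move let the fingers close, or fill a call up. It gives the time, the measured TCP pose, the force and the opening at its end, in the units of the state.
- env.state(): the state, without advancing time (a new reading comes with each control period).
- env.grab_frame(name): name is "scene" or "top"; returns a dict with "pixels" (400x640x3 uint8, red, green, blue), "intrinsics" (3x3 intrinsics, pixels), "eye" and "attitude" of the camera in the world. Camera axes: x right, y up, looking along -z (the intrinsics and any distortion apply to the point x, -y, -z); pixel columns grow to the right and rows downward; lengths in mm; the calibration is good to about 2 mm. A picture is of the moment at which its call begins. There is no depth.
- env.job_done(): hands the job in, once; it reports no verdict.
The state is a dict: "time_s": time; "qpos": joint angles; "qvel": joint speeds; "effort": joint torques, N m; "ee_pos": TCP position; "ee_rot": TCP orientation; "force": force on the tool from outside, world axes, zero at the start; "torque": the same for the moment, N m; "gripper_width": finger opening in mm.
Only numpy, scipy, OpenCV 4.12 (cv2) and the standard library are available. Lean on these libraries where they do the work, as an engineer would, in place of code of your own. Each camera call takes 0.05 s, during which the arm holds its last target.

## Task

The steel elbow on the connecting station is only started on its threaded stub: screw it further on, clockwise seen from above, and stop when its outlet points straight at the coupler of the filter cartridge; it is a sealing pipe thread, so do not run past that point. Then slide the cartridge fully home along its rail so that its coupler goes over the elbow's outlet, and let go. Do not knock over or push away the jar and the sample tube that stand behind the station.

Things in the scene. Friction and masses are not known exactly. Their poses are not given: they have to be found in the camera images.
- station: fixed station: aluminium plate 271 x 90 x 12 mm with a square block (56 mm, top at 48 mm) carrying the upright threaded stub, then a rail with the cartridge carriage. Origin: on the bench under the stub's axis; x (level) runs along the rail from stub to cartridge = the direction the outlet must point; z up. Plate x -45..226, y -45..45 mm; gauge at x -82..-42, up to 57 mm high
- elbow_center (a point): centre of the elbow's steel body, on the stub's axis, 88 mm above the bench. Body 30 x 30 x 34 mm high, flat upright sides; a 29 mm round collar below reaches 25 mm below this point. x axis = outlet direction, z up. Grip the two free sides at y = +-15 mm (30 mm apart) from above; within 85 mm of the stub nothing but the elbow is higher than 57 mm
- outlet_tip (a point): end of the elbow's outlet, 58 mm from elbow_center along its x axis; the outlet is round, 25 mm thick at the body and 16 mm (the spigot) over its last 22 mm
- elbow (a joint): turn of the elbow, rad: 0 = outlet points straight at the coupler, negative = not there yet (starts -3.4 to -1.0), grows clockwise seen from above, about the stub's upright axis. About 0.15 N m of friction; stays where it is left; sinks 2 mm a turn; range -3.9 to 0.9
- coupler_mouth (a point): centre of the bell mouth of the cartridge's coupler, 88 mm above the bench, facing the stub; mouth 30 mm wide inside, bore 21 mm for the 16 mm spigot. It stands 92 mm from the stub's axis while the carriage is back and 40 mm when home
- grip_center (a point): centre of the grey ribbed grip block on top of the carriage, 131 mm above the bench: 30 mm long (along the rail), 18 mm thick (across it), 30 mm high; below it, from 113 mm down, lies the cartridge, 41 mm thick. 162 mm from the stub's axis while the carriage is back, 110 mm when home
- carriage (a joint): travel of the carriage towards the stub, m; 0 = fully back (start), 0.052 = home against its stop. About 2 N of friction plus 8 N per m/s; stays where it is left. The coupler is solid and goes over the spigot only if the elbow points at it
- jar: small jar with a screw cap, 41 mm across, 53 high, loose; just behind the plate; origin centre of its underside
- tube_near: screw-capped sample tube standing upright, 41 mm across, 94 high, loose; just behind the plate; origin centre of its underside

How it is judged (in metres and radians):
On the way, in this order (a step that is already met when the one before it is completed fails the run):
1. the elbow's outlet points at the coupler (within 0.09 rad) while the carriage is still back (value of joint elbow between -0.09 and 0.09 rad and value of joint carriage below 0.02 m), for 0.3 s.
2. the carriage is slid home over the outlet (value of joint carriage above 0.049 m), for 0.2 s.
At the end, for the whole second after the job is handed in: the elbow points at the coupler within 0.09 rad (5 degrees), the carriage is home within 3 mm with its coupler over the outlet, and both are at rest (value of joint elbow between -0.09 and 0.09 rad and value of joint carriage above 0.049 m and velocity of joint carriage below 0.01 m/s and velocity of joint elbow below 0.05 rad/s); the robot touches nothing.
It fails at once if the elbow is turned more than 0.17 rad (10 degrees) past the mark (value of joint elbow above 0.17 rad).
It fails at once if the jar or the sample tube behind the station is pushed more than 30 mm away or knocked over (distance of any of jar, tube_near from where it was at the start of the episode above 0.03 m or angle between any of jar, tube_near's own z axis and vertical above 0.5 rad).
It also fails if it takes over 69 s, if anything falls off the work surface, if the arm or the gripper's body presses on something with over 40 N, if the wrist force passes 120 N, or if a joint passes its speed limit or range.

## Working session

There is one attempt and no reset: what is moved stays moved. The work goes in short steps, Python scripts to look and compute and a tool call to move; the robot and the scene stay as the last step left them, time stands still between calls to the robot, and variables do not carry over. Pictures are saved under pics/ and viewed, and the job is handed in when it is done.

Besides the shell and the picture viewer there is one more tool, called after "Emit:" as a command line: name --argument value ..., lists and objects as JSON in quotes. servo_tool: Moves the arm, as the interface text tells. Its arguments: {"type":"object","properties":{"plan":{"type":"array"},"squeeze":{"type":"number"}},"required":["plan"]}

```bash
mkdir -p pics; python3 - <<'E'
from workcell import env
import cv2,json
s=env.state();print({k:s[k] for k in('time_s','ee_pos','ee_rot','gripper_width','force')})
for n in('scene','top'):
    f=env.grab_frame(n);cv2.imwrite(f'pics/{n}0.png',cv2.cvtColor(f['pixels'],cv2.COLOR_RGB2BGR))
    print(n,f['intrinsics'],f['eye'],f['attitude'],[k for k in f])
E
```

```text
{'time_s': 0.0, 'ee_pos': array([230.9695712 , 526.02712373, 213.13279289]), 'ee_rot': array([-1.79997903e+02,  1.00583898e-01,  6.62927928e+01]), 'gripper_width': 91.149357584374, 'force': array([ 0.66885076, -0.00300059,  1.12693499])}
scene [[478.18275729   0.         316.95906533]
 [  0.         478.18275729 199.36948691]
 [  0.           0.           1.        ]] [-151.67546291 -335.62864972  511.3022801 ] [ 61.51522286   1.31609435 -64.56722048] ['pixels', 'intrinsics', 'eye', 'attitude']
top [[492.88295257   0.         319.0333319 ]
 [  0.         492.88295257 192.03182388]
 [  0.           0.           1.        ]] [407.43225868   1.1298365  948.53943496] [  8.52473568   2.14442632 -91.44307389] ['pixels', 'intrinsics', 'eye', 'attitude']
```

```bash
ls -la
```

```text
total 12
drwxr-xr-x  3 agent agent 4096 Dec  6 17:58 .
drwxr-xr-x 23 root  root  4096 Dec  6 17:58 ..
drwxr-xr-x  2 agent agent 4096 Dec  6 17:58 pics
```

View pics/scene0.png

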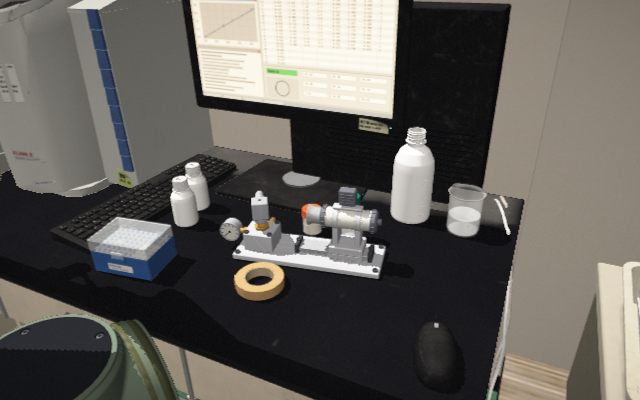

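View pics/top0.png

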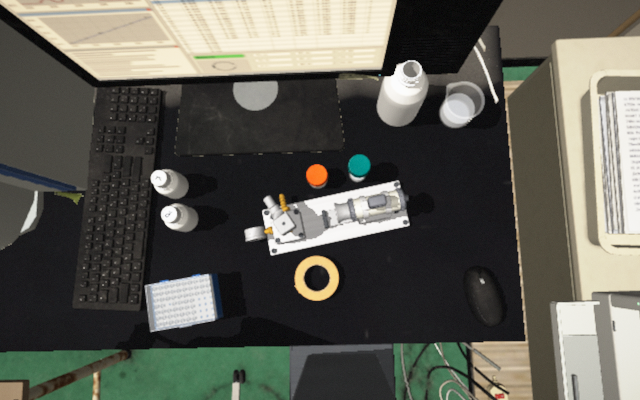

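The top view shows the station around (270–410, 185–250) px. The elbow body is near (287,223), with its outlet pointing up-left to (271,203). The grip block is near (377,200), the orange jar at (317,175) and the teal tube at (359,166).

```bash
cat > h.py <<'E'
import numpy as np,cv2
from scipy.spatial.transform import Rotation as R
def pix2w(f,u,v,z):
    K=f['intrinsics'];Rw=R.from_euler('xyz',f['attitude'],degrees=True).as_matrix()
    d=Rw@np.array([(u-K[0,2])/K[0,0],-(v-K[1,2])/K[1,1],-1]);e=np.array(f['eye'])
    return e+d*(z-e[2])/d[2]
def w2pix(f,P):
    K=f['intrinsics'];Rw=R.from_euler('xyz',f['attitude'],degrees=True).as_matrix()
    c=(np.atleast_2d(P)-np.array(f['eye']))@Rw
    return np.c_[K[0,2]+K[0,0]*c[:,0]/-c[:,2],K[1,2]-K[1,1]*c[:,1]/-c[:,2]]
def crop(f,u0,v0,u1,v1,s,name):
    p=cv2.cvtColor(f['pixels'],cv2.COLOR_RGB2BGR)[v0:v1,u0:u1]
    cv2.imwrite(name,cv2.resize(p,None,fx=s,fy=s,interpolation=cv2.INTER_CUBIC))
E
python3 - <<'E'
from h import *
from workcell import env
f=env.grab_frame('top');crop(f,240,150,420,270,4.4,'pics/t1.png')
g=env.grab_frame('scene');crop(g,215,175,395,300,4.4,'pics/s1.png')
print(env.state()['time_s'])
import pickle;pickle.dump((f,g),open('f0.pkl','wb'))
E
```

```text
0.2
```

View pics/t1.png

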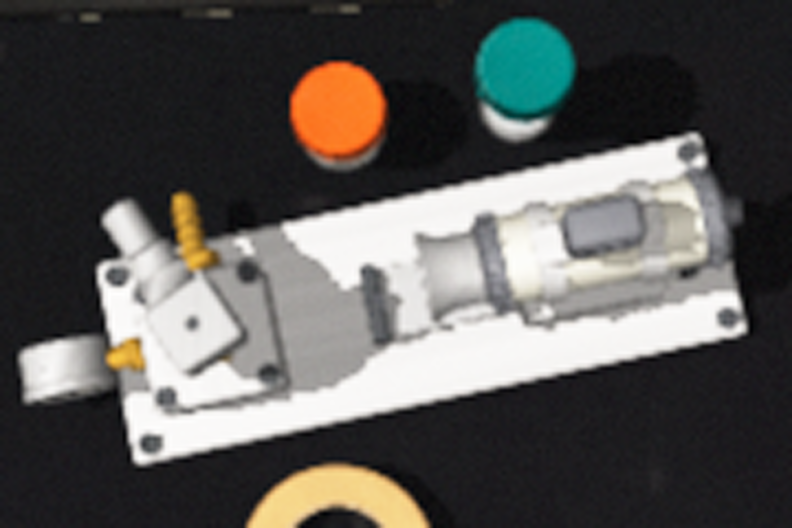

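View pics/s1.png

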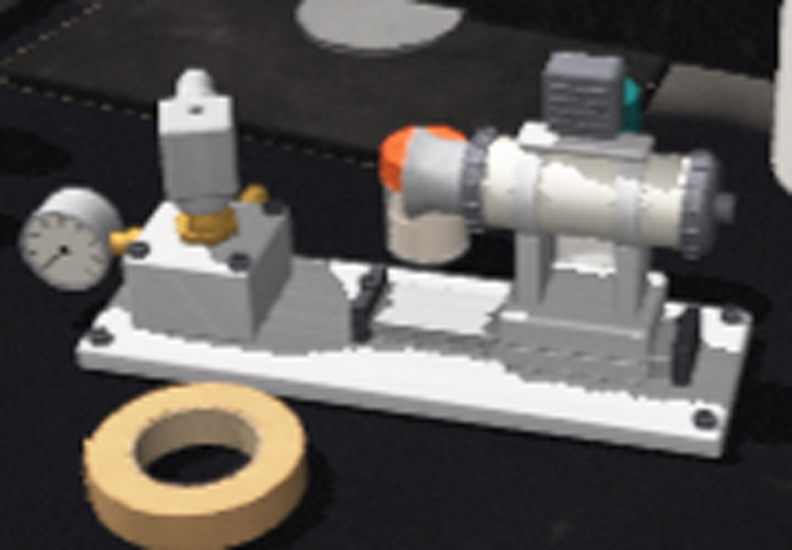

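```bash
python3 - <<'E'
from h import *
import pickle
f,g=pickle.load(open('f0.pkl','rb'))
T=lambda x,y,z:pix2w(f,240+x/4.4-.4,150+y/4.4-.4,z)
S=lambda x,y,z:pix2w(g,215+x/4.4-.4,175+y/4.4-.4,z)
c=[T(*p,12) for p in((97,262),(702,132),(747,330),(135,465))]
for a in c:print('corner',a.round(1))
print('len',[np.linalg.norm(c[i]-c[(i+1)%4]).round(1) for i in range(4)])
loc=np.array([[-45,45],[226,45],[226,-45],[-45,-45]],float);W=np.array(c)[:,:2]
A=loc-loc.mean(0);B=W-W.mean(0)
H=A.T@B;yaw=np.arctan2(H[0,1]-H[1,0],H[0,0]+H[1,1]);r=np.array([[np.cos(yaw),-np.sin(yaw)],[np.sin(yaw),np.cos(yaw)]])
o=W.mean(0)-r@loc.mean(0)
print('yaw',np.degrees(yaw),'stub',o,'res',(W-(loc@r.T+o)).round(1).tolist())
ec=T(193,323,105);print('elbow top',ec)
print('scene elbow top',S(197,108,105))
et=[T(*p,105)[:2] for p in((178,272),(245,337),(192,375),(145,322))];print('elb corners',np.round(et,1).tolist(),np.mean(et,0))
tip=T(122,205,88+5);print('tip',tip,np.degrees(np.arctan2(*(tip-ec)[[1,0]])),np.linalg.norm((tip-ec)[:2]))
gb=[T(*p,146)[:2] for p in((567,203),(635,192),(645,240),(575,255))];gm=np.mean(gb,0);print('grip',np.round(gb,1).tolist(),gm,np.linalg.norm(gm-ec[:2]),np.degrees(np.arctan2(*(gm-ec[:2])[::-1])), 'pred',o+r@[162,0])
for n,p,z in(('jar',(339,109),53),('tube',(525,65),94)):
    w=T(*p,z)[:2];print(n,w,r.T@(w-o))
E
```

```text
corner [518.9 143.8  12. ]
corner [ 568.1 -121.7   12. ]
corner [ 481.2 -136.6   12. ]
corner [430.5 128.   12. ]
len [np.float64(269.9), np.float64(88.2), np.float64(269.5), np.float64(89.8)]
yaw -79.39898506714987 stub [483.05223619  92.32727646] res [[-0.1, -1.1], [-0.7, -0.1], [0.8, 1.5], [-0.0, -0.3]]
elbow top [482.734346    92.08068062 105.        ]
scene elbow top [481.05175275  90.01876593 105.        ]
elb corners [[503.0, 97.7], [476.7, 71.8], [462.5, 92.8], [483.7, 110.9]] [481.43708577  93.29529987]
tip [531.92856771 121.195384    93.        ] 30.618394807410517 57.16412688462139
grip [[519.9, -52.8], [523.3, -78.2], [505.2, -81.1], [500.3, -54.9]] [512.15563795 -66.73698616] 161.5198554374222 -79.50482121588314 pred [512.85517567 -66.9077222 ]
jar [575.70109554  34.85396698] [73.53685621 80.49424339]
tube [583.52266067 -41.71798121] [150.24080498  74.09546423]
```

```bash
python3 - <<'E'
from h import *
import pickle
f,g=pickle.load(open('f0.pkl','rb'))
ims=[]
for nm,F,(u0,v0) in(('top',f,(258,192)),('scene',g,(240,182))):
  for ang in(28,32,36):
    s=8
    p=cv2.cvtColor(F['pixels'],cv2.COLOR_RGB2BGR)[v0:v0+46,u0:u0+48]
    p=cv2.resize(p,(48*5,46*5),interpolation=cv2.INTER_CUBIC)
    a=np.radians(ang);x=np.array([np.cos(a),np.sin(a),0]);y=np.array([-x[1],x[0],0]);c=np.array([482.7,92.2,0])
    def ln(P,col):
        q=(w2pix(F,np.array(P))-[u0,v0]+.5)*5
        cv2.polylines(p,[np.round(q).astype(int)],False,col,1)
    sq=[(15,15),(15,-15),(-15,-15),(-15,15),(15,15)]
    ln([c+x*i+y*j+[0,0,105] for i,j in sq],(0,0,255)); ln([c+x*i+y*j+[0,0,71] for i,j in sq],(255,0,255))
    for sgn in(-1,1): ln([c+x*i+y*sgn*8+[0,0,88] for i in(36,58)],(0,255,0))
    t=np.linspace(0,6.3,30); ln([c+x*58+y*8*np.cos(q)+[0,0,88+8*np.sin(q)] for q in t],(255,255,0))
    ims.append(p)
cv2.imwrite('pics/ov.png',np.vstack([np.hstack(ims[:3]),np.hstack(ims[3:])]))
E
```

```text
(no output)
```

View pics/ov.png

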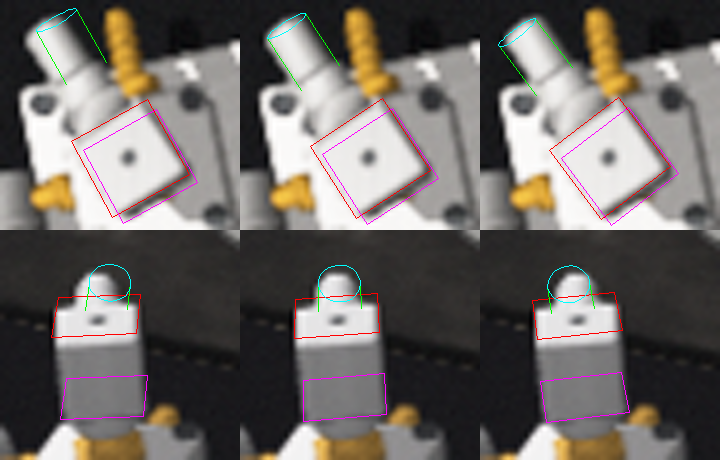

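The overlays put the elbow's outlet at about 33.5° in world yaw in both views. The station yaw is −79.4°, so the elbow needs about 113° clockwise. The stub is at about (482.6, 92.1), consistent across the plate corners, the elbow top and the grip distance. I'll start with the transit.

Emit:
servo_tool --plan '[[[0, 0, 0], [-46, 20, 0], 91], [[0, 0, 0], [-46, 20, 0], 91], [[0, 0, 0], [-46, 20, 0], 91], [[0, 0, 0], [-23, 49, 0], 91], [[0, 0, 0], [-23, 49, 0], 91], [[0, 0, 0], [-23, 49, 0], 91], [[0, 0, 0], [-23, 49, 0], 91], [[0, 0, 0], [-23, 49, 0], 91], [[0, 0, 0], [-23, 49, 0], 91], [[0, 0, 0], [0, 0, 0], 91]]'

```text
time_s: 1.45
ee_pos: [450.5, 120.0, 212.6]
ee_rot: [179.9, -0.0, 66.5]
force: [-0.3, 0.2, -0.4]
gripper_width: 91.2
```

Emit:
servo_tool --plan '[[[0, 0, -9.5], [0, 0, 0], 91], [[0, 0, -9.5], [0, 0, 0], 91], [[0, 0, -9.5], [0, 0, 0], 91], [[0, 0, -9.5], [0, 0, 0], 91], [[0, 0, -9.5], [0, 0, 0], 91], [[0, 0, -9.5], [0, 0, 0], 91], [[0, 0, 0], [-21, 6, 0], 91], [[0, 0, 0], [-20, 5.5, 0], 91], [[0, 0, 0], [0, 0, 0], 91], [[0, 0, 0], [0, 0, 0], 91]]'

```text
time_s: 2.7
ee_pos: [476.3, 99.8, 210.9]
ee_rot: [-179.8, -0.4, 125.7]
force: [0.1, 0.4, 0.5]
gripper_width: 91.2
```

```bash
python3 - <<'E'
from h import *
from workcell import env
s=env.state();print(s['ee_pos'],s['ee_rot'],s['qpos'])
f=env.grab_frame('top');g=env.grab_frame('scene')
a=cv2.cvtColor(np.vstack([f['pixels'][130:290,200:440],g['pixels'][100:300,200:440]]),cv2.COLOR_RGB2BGR)
cv2.imwrite('pics/a1.png',cv2.resize(a,None,fx=1.6,fy=1.6))
E
```

```text
[476.27126532  99.81832097 210.92644016] [-179.77058475   -0.418616    125.73654164] [  10.28991849   10.66365604  100.68901419    0.2992371    69.03462032
 -115.55547401]
```

View pics/a1.png

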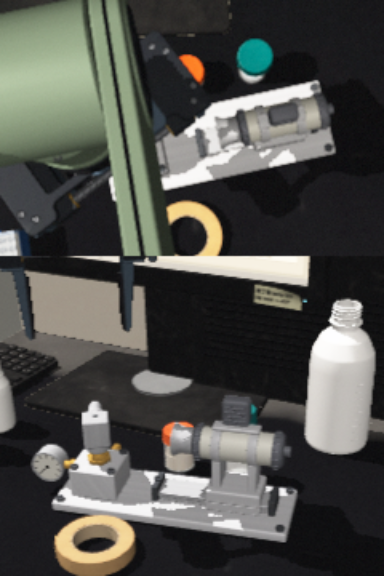

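Emit:
servo_tool --plan '[[[0, 0, 2.2], [0, 0, 0], 91], [[0, 0, 0], [-10, 1, 0], 91], [[0, 0, 0], [0, 0, 25], 91], [[0, 0, 0], [0, 0, 25], 91], [[0, 0, 0], [0, 0, 25], 91], [[0, 0, 0], [0, 0, 20], 91], [[0, 0, 0], [0, 0, 0], 91], [[0, 0, 0], [0, 0, 0], 91], [[0, 0, 0], [0, 0, 0], 91], [[0, 0, 0], [0, 0, 0], 91]]'

```text
time_s: 4.05
ee_pos: [485.6, 91.2, 116.8]
ee_rot: [179.8, -0.2, 123.8]
force: [-0.5, 0.3, 0.4]
gripper_width: 91.0
```

Emit:
servo_tool --plan '[[[0, 0, 0], [2, -1.8, 0], 91], [[0, 0, 0], [0, 0, 12], 91], [[0, 0, 0], [0, 0, 12], 91], [[0, 0, 0], [0, 0, 12], 91], [[0, 0, 0], [0, 0, 8], 91], [[0, 0, 0], [0, 0, 0], 91], [[0, 0, 0], [0, 0, 0], 91], [[0, 0, 0], [0, 0, 0], 91], [[0, 0, 0], [0, 0, 0], 91], [[0, 0, 0], [0, 0, 0], 91]]'

```text
time_s: 5.3
ee_pos: [483.2, 92.2, 70.2]
ee_rot: [179.8, -0.1, 123.8]
force: [0.2, -0.7, -0.4]
gripper_width: 91.1
```

Emit:
servo_tool --plan '[[[0, 0, 0], [0, 0, 0], 28], [[0, 0, 0], [0, 0, 0], 28], [[0, 0, 0], [0, 0, 0], 28], [[0, 0, 0], [0, 0, 0], 28], [[0, 0, 0], [0, 0, 0], 28], [[0, 0, 0], [0, 0, 0], 28], [[0, 0, 0], [0, 0, 0], 28], [[0, 0, 0], [0, 0, 0], 28], [[0, 0, 0], [0, 0, 0], 28], [[0, 0, 0], [0, 0, 0], 28]]' --squeeze 25

```text
time_s: 6.55
ee_pos: [482.2, 93.4, 70.4]
ee_rot: [179.8, -0.3, 123.7]
force: [0.0, 0.9, 0.4]
gripper_width: 29.7
```

Emit:
servo_tool --plan '[[[0, 0, 0], [0, 0, 0], 28], [[0, 0, 8], [0, 0, 0], 28], [[0, 0, 8], [0, 0, 0], 28], [[0, 0, 8], [0, 0, 0], 28], [[0, 0, 8], [0, 0, 0], 28], [[0, 0, 8], [0, 0, 0], 28], [[0, 0, 0], [0, 0, 0], 28], [[0, 0, 0], [0, 0, 0], 28], [[0, 0, 0], [0, 0, 0], 28], [[0, 0, 0], [0, 0, 0], 28]]' --squeeze 45

```text
time_s: 7.8
ee_pos: [482.3, 93.1, 70.2]
ee_rot: [-180.0, -0.3, 82.9]
force: [-0.3, 1.1, -0.2]
gripper_width: 29.6
```

```bash
python3 - <<'E'
from h import *
from workcell import env
s=env.state();print(s['ee_pos'],s['ee_rot'],s['force'],s['torque'])
f=env.grab_frame('top');g=env.grab_frame('scene')
a=cv2.cvtColor(np.vstack([f['pixels'][150:270,220:440],g['pixels'][120:300,200:420]]),cv2.COLOR_RGB2BGR)
cv2.imwrite('pics/a2.png',cv2.resize(a,None,fx=2,fy=2))
E
```

```text
[482.33091159  93.08955789  70.16367848] [-179.99577919   -0.31123556   82.94148692] [-0.31976558  1.06817789 -0.17271124] [ 0.04139966 -0.03098412 -0.16557703]
```

View pics/a2.png

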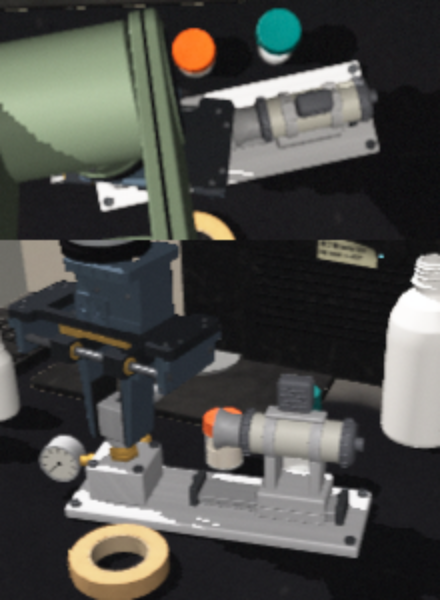

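The picture shows the elbow gripped and turning with the gripper: 41° of turn, 0.17 N m of torque and low force. I'll continue to just short of the mark.

Emit:
servo_tool --plan '[[[0, 0, 7.5], [0, 0, 0], 28], [[0, 0, 7.5], [0, 0, 0], 28], [[0, 0, 7.5], [0, 0, 0], 28], [[0, 0, 7.5], [0, 0, 0], 28], [[0, 0, 7.5], [0, 0, 0], 28], [[0, 0, 7.5], [0, 0, 0], 28], [[0, 0, 7.5], [0, 0, 0], 28], [[0, 0, 7.5], [0, 0, 0], 28], [[0, 0, 0], [0, 0, 0], 28], [[0, 0, 0], [0, 0, 0], 28]]'

```text
time_s: 9.15
ee_pos: [482.1, 92.6, 69.8]
ee_rot: [-179.9, -0.1, 21.9]
force: [-0.7, 1.6, -0.3]
gripper_width: 30.2
```

```bash
python3 - <<'E'
from h import *
from workcell import env
s=env.state();print(s['ee_pos'],s['ee_rot'],s['force'],s['torque'])
f=env.grab_frame('top');g=env.grab_frame('scene')
a=cv2.cvtColor(np.vstack([f['pixels'][150:270,220:440],g['pixels'][150:300,200:420]]),cv2.COLOR_RGB2BGR)
cv2.imwrite('pics/a3.png',cv2.resize(a,None,fx=2.2,fy=2.2))
E
```

```text
[482.05730406  92.61780381  69.8219513 ] [-1.79893624e+02 -6.58733534e-02  2.18873309e+01] [-0.68295181  1.5551614  -0.25612247] [-0.1229552   0.0307174  -0.14464047]
```

View pics/a3.png

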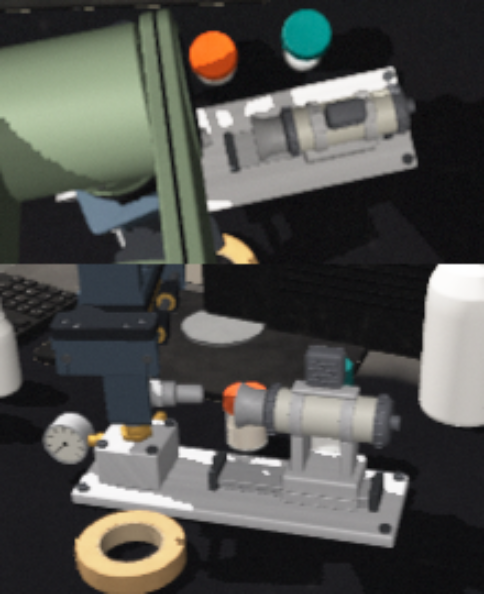

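The outlet is now in view, short of the mark by about 11° (tool yaw 21.9° against 10.6°).

Emit:
servo_tool --plan '[[[0, 0, 4], [0, 0, 0], 28], [[0, 0, 4], [0, 0, 0], 28], [[0, 0, 2.5], [0, 0, 0], 28], [[0, 0, 0], [0, 0, 0], 28], [[0, 0, 0], [0, 0, 0], 28], [[0, 0, 0], [0, 0, 0], 28], [[0, 0, 0], [0, 0, 0], 28], [[0, 0, 0], [0, 0, 0], 28], [[0, 0, 0], [0, 0, 0], 28], [[0, 0, 0], [0, 0, 0], 28]]'

```text
time_s: 10.5
ee_pos: [482.0, 92.6, 69.8]
ee_rot: [-179.9, -0.0, 11.5]
force: [-0.7, 0.8, -0.0]
gripper_width: 29.9
```

```bash
python3 - <<'E'
from h import *
from workcell import env
s=env.state();print(s['ee_pos'],s['ee_rot'],s['force'],s['torque'])
g=env.grab_frame('scene')
u0,v0=255,190
ims=[]
for ang in(None,-79.4,-75,-84):
    p=cv2.cvtColor(g['pixels'],cv2.COLOR_RGB2BGR)[v0:v0+40,u0:u0+70]
    p=cv2.resize(p,None,fx=5.6,fy=5.6,interpolation=cv2.INTER_CUBIC)
    if ang:
        a=np.radians(ang);x=np.array([np.cos(a),np.sin(a),0]);y=np.array([-x[1],x[0],0]);c=np.array([482.6,92.2,88])
        def ln(P,col):
            q=(w2pix(g,np.array(P))-[u0,v0]+.5)*5.6
            cv2.polylines(p,[np.round(q).astype(int)],False,col,1)
        t=np.linspace(0,6.3,40)
        for i,r,col in((58,8,(0,255,0)),(36,8,(0,255,0)),(92,15,(0,0,255))):
            ln([c+x*i+y*r*np.cos(q)+[0,0,r*np.sin(q)] for q in t],col)
    ims.append(p)
cv2.imwrite('pics/a4.png',np.vstack([np.hstack(ims[:2]),np.hstack(ims[2:])]))
E
```

```text
[481.96083435  92.59978968  69.76609298] [-1.79901252e+02 -3.22393825e-02  1.15099157e+01] [-0.71643832  0.79258141 -0.04048672] [-0.02999545  0.04061172 -0.18529917]
```

View pics/a4.png

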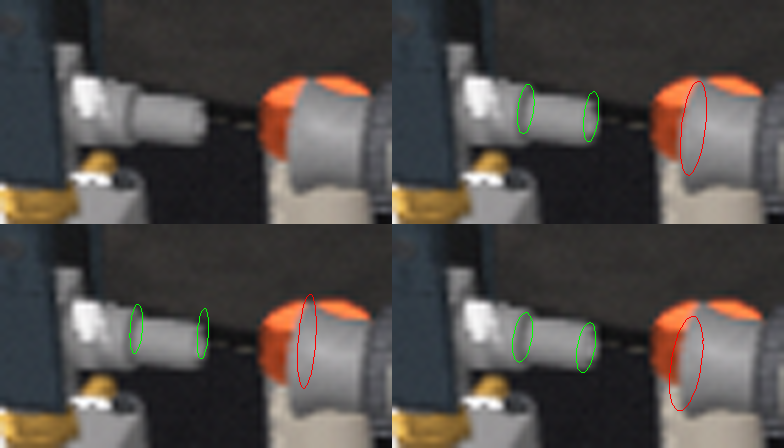

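The tool yaw is 11.5°, so the elbow is within about 1° of the mark. The −79.4° overlay fits the outlet apart from a 1–2 px camera offset that the coupler shows too. I'll release, lift and verify from the top.

Emit:
servo_tool --plan '[[[0, 0, 0], [0, 0, 0], 55], [[0, 0, 0], [0, 0, 0], 55], [[0, 0, 0], [0, 0, 0], 55], [[0, 0, 0], [0, 0, 0], 55], [[0, 0, 0], [0, 0, -10], 55], [[0, 0, 0], [0, 0, -30], 55], [[0, 0, 0], [0, 0, -40], 55], [[0, 0, 0], [0, 0, -35], 55], [[0, 0, 0], [0, 0, 0], 55], [[0, 0, 0], [0, 0, 0], 55]]'

```text
time_s: 11.8
ee_pos: [482.0, 92.0, 190.3]
ee_rot: [-180.0, -0.1, 11.6]
force: [0.0, 0.1, -1.2]
gripper_width: 55.0
```

Emit:
servo_tool --plan '[[[0, 0, 0.9], [0, 0, 0], 55], [[0, 0, 0], [-0.5, 42, 0], 55], [[0, 0, 0], [-0.5, 42, 0], 55], [[0, 0, 0], [-0.5, 42, 0], 55], [[0, 0, 0], [-0.5, 38, 0], 55], [[0, 0, 0], [0, 0, 0], 55], [[0, 0, 0], [0, 0, 0], 55], [[0, 0, 0], [0, 0, 0], 55], [[0, 0, 0], [0, 0, 0], 55], [[0, 0, 0], [0, 0, 0], 55]]'

```text
time_s: 13.05
ee_pos: [506.4, -70.7, 181.7]
ee_rot: [-179.6, 0.8, 10.8]
force: [0.4, 0.0, 0.2]
gripper_width: 54.6
```

```bash
python3 - <<'E'
from h import *
from workcell import env
s=env.state();print(s['ee_pos'],s['ee_rot'],s['force'],s['torque'])
f=env.grab_frame('top');g=env.grab_frame('scene')
u0,v0=255,180;ims=[]
for ang in(None,-79.4):
    p=cv2.cvtColor(f['pixels'],cv2.COLOR_RGB2BGR)[v0:v0+70,u0:u0+100]
    p=cv2.resize(p,None,fx=4,fy=4,interpolation=cv2.INTER_CUBIC)
    if ang:
        a=np.radians(ang);x=np.array([np.cos(a),np.sin(a),0]);y=np.array([-x[1],x[0],0]);c=np.array([482.6,92.2,88])
        def ln(P,col):
            q=(w2pix(f,np.array(P))-[u0,v0]+.5)*4
            cv2.polylines(p,[np.round(q).astype(int)],False,col,1)
        for sg in(-8,8): ln([c+x*36+y*sg,c+x*58+y*sg],(0,255,0))
        ln([c+x*i+y*j+[0,0,17] for i,j in((15,15),(15,-15),(-15,-15),(-15,15),(15,15))],(0,0,255))
    ims.append(p)
cv2.imwrite('pics/a5.png',np.hstack(ims));crop(g,200,120,440,300,3,'pics/a6.png')
E
```

```text
[506.4025348  -70.65060836 181.66183897] [-179.63657745    0.82847408   10.75140978] [0.37404966 0.03170353 0.16153928] [-0.10059868  0.02623572 -0.06366523]
```

View pics/a5.png

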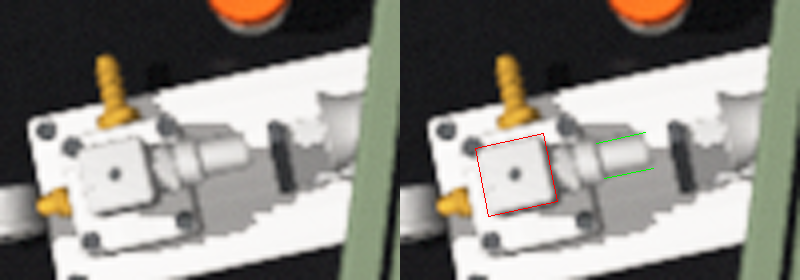

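View pics/a6.png

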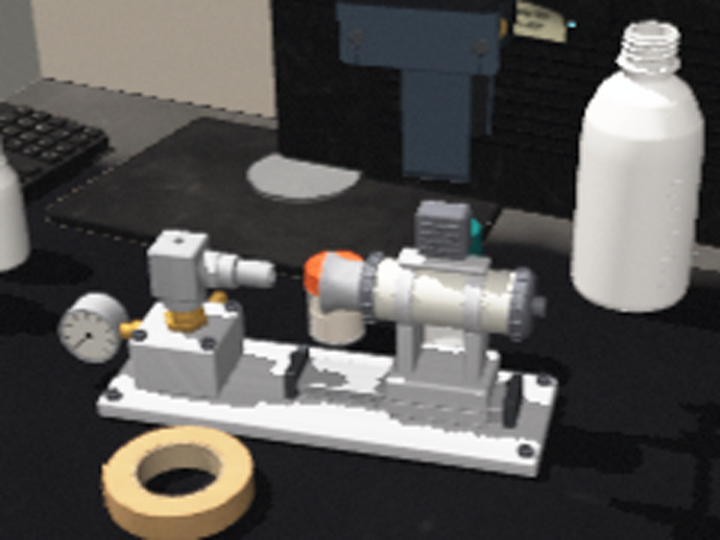

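The elbow looks straight: its body edges are parallel to the overlay and the spigot is aligned with the coupler. Next I'll centre over the grip block and level the tool.

Emit:
servo_tool --plan '[[[-0.4, 0.8, 0], [6.6, -2.5, 0], 55], [[0, 0, 0], [0, 0, 0], 55], [[0, 0, 0], [0, 0, 10], 55], [[0, 0, 0], [0, 0, 10], 55], [[0, 0, 0], [0, 0, 0], 55], [[0, 0, 0], [0, 0, 0], 55], [[0, 0, 0], [0, 0, 0], 55], [[0, 0, 0], [0, 0, 0], 55], [[0, 0, 0], [0, 0, 0], 55], [[0, 0, 0], [0, 0, 0], 55]]'

```text
time_s: 14.4
ee_pos: [513.0, -66.9, 160.3]
ee_rot: [179.9, -0.1, 10.7]
force: [0.4, 0.1, 0.5]
gripper_width: 54.8
```

Emit:
servo_tool --plan '[[[0, 0, 0], [0, 0, 12], 55], [[0, 0, 0], [0, 0, 12], 55], [[0, 0, 0], [0, 0, 10], 55], [[0, 0, 0], [0, 0, 6], 55], [[0, 0, 0], [0, 0, 0], 55], [[0, 0, 0], [0, 0, 0], 55], [[0, 0, 0], [0, 0, 0], 14], [[0, 0, 0], [0, 0, 0], 14], [[0, 0, 0], [0, 0, 0], 14], [[0, 0, 0], [0, 0, 0], 14]]' --squeeze 25

```text
time_s: 15.65
ee_pos: [511.8, -67.1, 117.5]
ee_rot: [179.9, 0.1, 10.8]
force: [-8.1, -2.8, 6.7]
gripper_width: 17.8
```

Emit:
servo_tool --plan '[[[0, 0, 0], [0, 0, 0], 14], [[0, 0, 0], [0, 0, 0], 14], [[0, 0, 0], [0, 0, 0], 14], [[0, 0, 0], [0, 0, 0], 14], [[0, 0, 0], [0, 0, 0], 14], [[0, 0, 0], [0, 0, 0], 14], [[0, 0, 0], [0, 0, 0], 14], [[0, 0, 0], [0, 0, 0], 14], [[0, 0, 0], [0, 0, 0], 14], [[0, 0, 0], [0, 0, 0], 14]]'

```text
time_s: 16.9
ee_pos: [511.8, -67.2, 117.5]
ee_rot: [179.9, 0.1, 10.7]
force: [-0.8, -0.1, 0.9]
gripper_width: 18.3
```

The grip block is held at 18 mm opening, as expected. I'll slide toward the stub along tool −y.

Emit:
servo_tool --plan '[[[0, 0, 0], [0, -4, 0], 14], [[0, 0, 0], [0, -4, 0], 14], [[0, 0, 0], [0, -4, 0], 14], [[0, 0, 0], [0, -4, 0], 14], [[0, 0, 0], [0, -4, 0], 14], [[0, 0, 0], [0, -4, 0], 14], [[0, 0, 0], [0, -4, 0], 14], [[0, 0, 0], [0, -4, 0], 14], [[0, 0, 0], [0, 0, 0], 14], [[0, 0, 0], [0, 0, 0], 14]]'

```text
time_s: 18.15
ee_pos: [505.6, -33.8, 117.5]
ee_rot: [179.9, 0.1, 10.7]
force: [-1.0, -1.4, -0.3]
gripper_width: 17.6
```

Emit:
servo_tool --plan '[[[0, 0, 0], [0, -4, 0], 14], [[0, 0, 0], [0, -4, 0], 14], [[0, 0, 0], [0, -3, 0], 14], [[0, 0, 0], [0, -3, 0], 14], [[0, 0, 0], [0, -2, 0], 14], [[0, 0, 0], [0, -2, 0], 14], [[0, 0, 0], [0, -1, 0], 14], [[0, 0, 0], [0, -1, 0], 14], [[0, 0, 0], [0, 0, 0], 14], [[0, 0, 0], [0, 0, 0], 14]]'

```text
time_s: 19.4
ee_pos: [502.2, -16.1, 117.5]
ee_rot: [179.5, 0.1, 10.7]
force: [-0.2, -2.7, 0.9]
gripper_width: 17.4
```

Emit:
servo_tool --plan '[[[0, 0, 0], [0, -1.5, 0], 14], [[0, 0, 0], [0, -1.5, 0], 14], [[0, 0, 0], [0, 0, 0], 14], [[0, 0, 0], [0, 0, 0], 14], [[0, 0, 0], [0, 0, 0], 45], [[0, 0, 0], [0, 0, 0], 45], [[0, 0, 0], [0, 0, 0], 45], [[0, 0, 0], [0, 0, 0], 45], [[0, 0, 0], [0, 0, 0], 45], [[0, 0, 0], [0, 0, 0], 45]]'

```text
time_s: 20.65
ee_pos: [502.5, -14.3, 117.5]
ee_rot: [179.3, 0.0, 10.9]
force: [-0.5, 0.6, -0.4]
gripper_width: 45.2
```

Emit:
servo_tool --plan '[[[0, 0, 0], [0, 0, -10], 45], [[0, 0, 0], [0, 0, -20], 45], [[0, 0, 0], [0, 0, -30], 45], [[0, 0, 0], [0, 0, -30], 45], [[0, 0, 0], [0, 0, 0], 45], [[0, 0, 0], [0, 30, 0], 45], [[0, 0, 0], [0, 50, 0], 45], [[0, 0, 0], [0, 50, 0], 45], [[0, 0, 0], [0, 50, 0], 45], [[0, 0, 0], [0, 0, 0], 45]]'

```text
time_s: 21.9
ee_pos: [535.8, -193.8, 210.8]
ee_rot: [179.4, 0.2, 11.0]
force: [-0.2, 0.7, 0.3]
gripper_width: 45.0
```

```bash
python3 - <<'E'
from h import *
from workcell import env
s=env.state();print(s['time_s'],s['ee_pos'],s['force'],s['gripper_width'])
f=env.grab_frame('top');g=env.grab_frame('scene')
crop(f,240,150,420,270,4.4,'pics/t9.png');crop(g,215,175,395,300,4.4,'pics/s9.png')
import pickle;pickle.dump((f,g),open('f9.pkl','wb'))
E
```

```text
21.9 [ 535.79093895 -193.78363621  210.79230424] [-0.1732807   0.72244357  0.26947886] 44.989564737582704
```

View pics/t9.png

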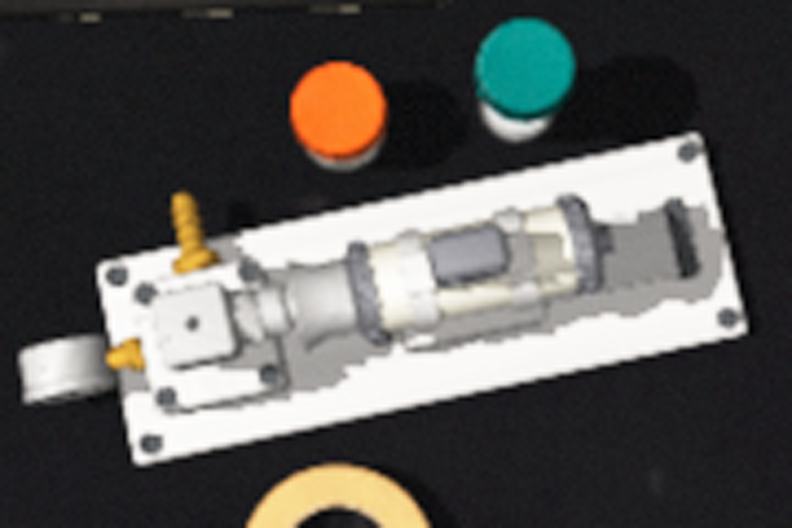

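View pics/s9.png

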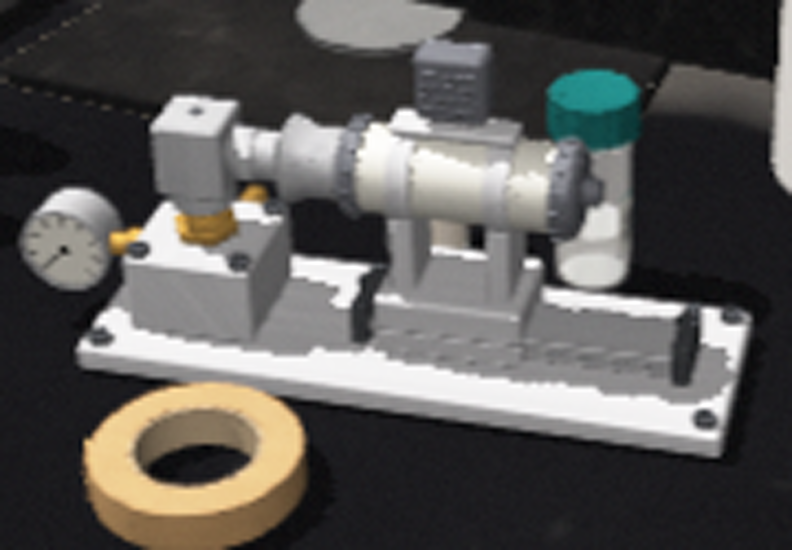

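The cartridge is against the front stop with its coupler over the outlet. The jar and tube are in the same place as before, at crop pixels (339,109) and (525,65). I'll make one numeric check of travel and then hand in.

```bash
python3 - <<'E'
from h import *
import pickle
a=pickle.load(open('f0.pkl','rb'))[0];b=pickle.load(open('f9.pkl','rb'))[0]
up=lambda f:cv2.resize(cv2.cvtColor(f['pixels'],cv2.COLOR_RGB2GRAY),None,fx=4,fy=4,interpolation=cv2.INTER_CUBIC)
A,B=up(a),up(b)
def m(u0,v0,u1,v1):
    t=A[v0*4:v1*4,u0*4:u1*4];r=cv2.matchTemplate(B,t,cv2.TM_CCOEFF_NORMED);_,s,_,l=cv2.minMaxLoc(r);return s,l[0]/4-u0,l[1]/4-v0
s,dx,dy=m(364,190,392,212);p=pix2w(a,377,201,146);q=pix2w(b,377+dx,201+dy,146);print('grip',s,np.linalg.norm(q-p))
print('jar',m(303,160,330,192),'tube',m(345,152,374,184))
E
```

```text
grip 0.9426871538162231 50.60138824608175
jar (0.9995742440223694, 0.0, 0.0) tube (0.9991791248321533, 0.0, 0.0)
```

```bash
python3 - <<'E'
from h import *
import pickle
F0=pickle.load(open('f0.pkl','rb'));F9=pickle.load(open('f9.pkl','rb'))
d=np.array([np.cos(np.radians(-79.4)),np.sin(np.radians(-79.4)),0]);o=np.array([482.6,92.2,0])
n=np.array([-d[1],d[0],0])
# warp a rail-parallel plane (fixed height) to metric image, 0.25mm px, then correlate
def warp(F,z,x0,x1,y0,y1):
    P=np.array([o+d*x+n*y+[0,0,z] for x,y in((x0,y1),(x1,y1),(x1,y0),(x0,y0))])
    src=w2pix(F,P).astype(np.float32);W,H=int((x1-x0)*4),int((y1-y0)*4)
    M=cv2.getPerspectiveTransform(src,np.float32([[0,0],[W,0],[W,H],[0,H]]))
    return cv2.warpPerspective(cv2.cvtColor(F['pixels'],cv2.COLOR_RGB2GRAY),M,(W,H),flags=cv2.INTER_CUBIC)
def trav(i,z,xa,xb,ya,yb):
    A=warp(F0[i],z,xa,xb,ya,yb);B=warp(F9[i],z,xa-70,xb,ya-3,yb+3)
    _,s,_,l=cv2.minMaxLoc(cv2.matchTemplate(B,A,cv2.TM_CCOEFF_NORMED))
    return round(s,3),70-l[0]/4
print('top grip',trav(0,146,143,181,-9,9),'top cart',trav(0,108,115,140,-15,15),trav(0,108,115,205,-15,15))
print('scene grip',trav(1,146,145,179,-8,8),'scene clamp113',trav(1,113,130,190,-25,5))
E
```

```text
top grip (0.881, 51.0) top cart (0.985, 51.0) (0.928, 52.0)
scene grip (0.615, 51.0) scene clamp113 (0.976, 51.5)
```

```bash
python3 - <<'E'
from workcell import env
print(env.job_done())
E
```

```text
the job is handed in; nothing more can be done
None
```

I screwed the elbow on about 112° clockwise, let go, then gripped the cartridge's grip block and slid the carriage home. After that I released it, backed the arm clear and handed the job in at about 22 s. `job_done` gives no verdict.

What the last checks showed:
- **Elbow:** the gripper ended at 11.5°, against 10.6° for perfect alignment, so the elbow stopped about 1° short of the mark. The top and scene pictures agree with that to within a degree or two, inside the 5° allowed.
- **Carriage:** the gripper travelled about 53 mm, and in the pictures the carriage stands at its front stop with the coupler over the outlet. Travel measured from the images came out at 50.6 to 52.0 mm. That spread is measurement noise, and all the values are above the 49 mm required.
- **Jar and tube:** image matching before and after shows no movement of either.
- **Gripper:** it was clear of everything at hand-in, and the highest force I saw between moves was about 11 N.

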